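Load a bisque knob into the pad printer's indexing table and click it on

ROBOT

A 6-joint arm with a two-finger parallel gripper is mounted at the origin on the work surface. World frame = base frame: x ahead of the robot, y to its left, z up, the work surface at z = 0. Lengths are in mm, angles in rad, forces in N, time in s.
With the tool pointing down it reaches from about 400 to 925 mm from the base axis. Payload 12.5 kg.
Tool frame: the origin (TCP) lies midway between the tips of the shut fingers; the grasp point (between the pads) lies 19 mm behind it; z points along the fingers, y is the line along which they close (so a half turn about z gives the same grasp; the last joint's range is limited). The gripper opens to 95 mm and grips with 3 to 60 N. Pads are 20 mm wide; open, the fingers measure 119 mm over their backs; the gripper's body (75 mm by 180 mm) begins 59 mm behind the grasp point.
Start: joints at [-1.215, 0.491, 1.559, -0, 1.092, -0.106], TCP at [278.5, -559.54, 214.661] pointing down, gripper open.
Joint ranges: [-3.1, 3.1], [-0.84, 2.19], [0.05, 2.79], [-1.13, 4.28], [0.06, 2.93], [-2.69, 2.69]. Speed limits (rad/s): [2.22, 2.22, 2.79, 3.14, 3.14, 3.14].

INTERFACE

Orientations are given as [roll, pitch, yaw] about the fixed x, y, z axes, in that order (R = Rz(yaw) Ry(pitch) Rx(roll)).
In Python, from cell import env gives the robot as it stands.
- The arm moves only by the tool arm_command, never from a script. Its argument "targets" is a list of rows, each a list of 5 numbers: the shift along the tool's x, y, z in mm, then the turn about the tool's z in degrees, then the opening, from 0 (shut) to 1 (fully open). In form: [[tx, ty, tz, roll, fingers], ...]. A call has 1 to 5 rows; each row is the pose to reach, as a shift and turn from the pose commanded when the call began, along the tool's axes at that moment; what a row does not reach only later rows make up. A row lasts 1/10 s, in which the tool goes at most 50 mm and 8.59 degrees, less where a joint would pass 70% of its speed; a pose out of reach is approached as far as the arm can. A call with a gripper value outside its range is refused whole. The fingers move at their own pace and stop on an object; the grip force is fixed at half the most. Time passes only in rows, so rows that repeat a pose let the fingers close. It gives the time, the measured TCP pose, the force, the opening and the grip force at its end, in the units of the state.
- env.state(): the state, without advancing time (a new reading comes with each control period).
- env.read_camera(name): name is "scene" or "top"; returns a dict with "frame" (480x640x3 uint8, red, green, blue), "vertical_fov" (degrees; the focal length in pixels is half the picture's height over the tangent of half this angle, whatever the lens; pixels are square), "cx", "cy" (the principal point, pixels), "k1" (the pictures are not rectified: a ray, as slopes to the right and down, at radius r is drawn at 1 + k1 r^2 times it, then the intrinsics apply), "world_from_camera" (4x4, takes a point from camera to world coordinates). Camera axes: x right, y down, z forward; pixel columns grow to the right and rows downward; lengths in mm; the calibration is good to about 2 mm. A picture is of the moment at which its call begins. There is no depth.
- env.job_done(): hands the job in; it is judged then, once.
The state is a dict: "t": time; "joints": joint angles; "qvel": joint speeds; "tau": joint torques, N m; "eef_pos": TCP position; "tcp_rot": TCP orientation; "ft_force": force on the tool from outside, world axes, zero at the start; "moment": the same for the moment, N m; "opening": opening from 0.0 (shut) to 1.0 (fully open); "grip_force": force on a finger pad.
Only numpy, scipy, OpenCV 4.12 (cv2) and the standard library are available. Lean on these libraries where they do the work, as an engineer would, in place of code of your own. Each camera call takes 0.05 s, during which the arm holds its last target. There are 200 camera calls.

TASK

Take the plain bisque drawer knob from the ware board and set it down, foot first and not dropped, fully home in the empty nest at the pad printer's loading station. Then turn the indexing table exactly one click clockwise (seen from above), so that the next printed knob comes round to the loading station, and let go. Keep the other knobs in their nests and leave everything else where it stands.

Things in the scene. Friction and masses are not known exactly. Their poses are not given: they have to be found in the camera images.
- blank: The knob to load: plain matt cream bisque, standing on the ware board. 47 mm tall, about 50 g: foot 28 mm across, 15 mm high, lower edge bevelled 3 mm; neck 18 mm across; head 38 mm across, straight-sided from 32 to 42 mm above the foot, low dome above. Origin under the centre of the foot, z up.
- ware_board: Fixed plywood board, 300 mm long (its x axis) by 110 mm wide (y), its top 27 mm above the worktop; origin at the worktop under its centre. The bisque, the blue and the green knob stand on it in a row along its length, about 75 mm apart, in any order, up to 22 mm off its centre line.
- printer: Fixed grey bench pad printer with a six-station indexing table; origin on the table's axis at the worktop. Its -x axis points to the loading station (small yellow pointer at the rim). The pink pad (tip 165 mm up) hangs over the nest 120 degrees clockwise of it, from a head 300 to 370 mm up; the column stands outside the disc there. Nothing else overhangs.
- dial (a joint): Angle of the indexing table, rad: 0 at the start, growing CLOCKWISE seen from above; one click is 1.047 (60 degrees). It turns both ways without end. A sprung roller holds each click: about 0.3 N m to leave it, less as it turns. Let go past about 0.62, it is pulled on into the next click and stays there; let go before about 0.43, it springs back.
- table_hub (a point): On the table's upright axis inside its red T-handle: a bar 80 mm long (this point's x axis), 16 mm wide (y), from 97 to 125 mm above the worktop; this point is at 115 mm. Below the bar a 14 mm neck, then below 85 mm a boss 54 mm across. At the start -x points to the loading station. It turns with the table: a disc 320 mm across, top 70 mm above the worktop.
- load_nest (a point): Centre of the floor of the one empty nest, at the loading station at the start; turns with the table. A black cup 35.5 mm across outside, bore 30.5 mm across and 15 mm deep, floor 78 mm and rim 93 mm above the worktop. The six nests stand 125 mm from the table's axis and from one another; the other five carry knobs.
- rider1: Knob of the same shape as blank, bisque, plain, one click clockwise ahead of the loading station; sits loose in its own nest, rides along with the table and must stay in its nest. Origin under its foot.
- rider2: Knob of the same shape as blank, bisque, plain, two clicks clockwise ahead, under the pad; sits loose in its own nest, rides along with the table and must stay in its nest. Origin under its foot.
- rider3: Knob of the same shape as blank, bisque, with a blue print on top, three clicks clockwise ahead; sits loose in its own nest, rides along with the table and must stay in its nest. Origin under its foot.
- rider4: Knob of the same shape as blank, bisque, with a blue print on top, four clicks clockwise ahead; sits loose in its own nest, rides along with the table and must stay in its nest. Origin under its foot.
- rider5: Knob of the same shape as blank, bisque, with a blue print on top, five clicks ahead, the next to reach the loading station; sits loose in its own nest, rides along with the table and must stay in its nest. Origin under its foot.
- blue_knob: A finished, blue-glazed knob of the same shape, standing on the ware board; not to be disturbed. Origin under its foot.
- green_knob: A finished, green-glazed knob of the same shape, standing on the ware board; not to be disturbed. Origin under its foot.
- ink_tin: A tin of printing ink, 64 mm across, 60 mm tall, on the worktop at the robot's left; not to be disturbed. Origin under its centre.
- bisque_bowl: A small bisque bowl, 90 mm across, 50 mm tall, on the worktop beside the printer, at the robot's left; not to be disturbed. Origin under its centre.

How it is judged (in metres and radians):
On the way, in this order (a step that is already met when the one before it is completed fails the run):
1. the bisque knob sits home in the empty nest and is let go, with the table still at its first station (horizontal distance between blank and load_nest below 0.003 m and z of blank in the frame of load_nest between -0.003 and 0.003 m and angle between blank's own z axis and vertical below 0.12 rad and linear speed of blank below 0.02 m/s and value of joint dial between -0.12 and 0.12 rad and contact force between the fingers and blank below 0.1 N), for 0.2 s.
2. the table has been turned one click clockwise and rests there (value of joint dial between 0.967198 and 1.1272 rad and velocity of joint dial between -0.1 and 0.1 rad/s), for 0.2 s.
At the end, for the whole second after the job is handed in: The bisque knob is upright in its nest (3 mm in plan and height, tilt under 0.12 rad); the table rests one click clockwise (1.047 +/- 0.06 rad); the five other knobs are still down in their nests (4 mm); glazed knobs, tin and bowl are within 25 mm of their places; all at rest (horizontal distance between blank and load_nest below 0.003 m and z of blank in the frame of load_nest between -0.003 and 0.003 m and angle between blank's own z axis and vertical below 0.12 rad and linear speed of blank below 0.02 m/s and value of joint dial between 0.987198 and 1.1072 rad and velocity of joint dial between -0.05 and 0.05 rad/s and horizontal distance between rider1 and table_hub between 0.121 and 0.129 m and z of rider1 in the frame of table_hub between -0.04 and -0.034 m and horizontal distance between rider2 and table_hub between 0.121 and 0.129 m and z of rider2 in the frame of table_hub between -0.04 and -0.034 m and horizontal distance between rider3 and table_hub between 0.121 and 0.129 m and z of rider3 in the frame of table_hub between -0.04 and -0.034 m and horizontal distance between rider4 and table_hub between 0.121 and 0.129 m and z of rider4 in the frame of table_hub between -0.04 and -0.034 m and horizontal distance between rider5 and table_hub between 0.121 and 0.129 m and z of rider5 in the frame of table_hub between -0.04 and -0.034 m and distance of each of blue_knob, green_knob, ink_tin, bisque_bowl from where it was at the start of the episode below 0.025 m); the robot touches nothing.
It fails at once if a glazed knob, the ink tin or the bowl is moved by more than 25 mm (distance of any of blue_knob, green_knob, ink_tin, bisque_bowl from where it was at the start of the episode above 0.025 m).
It fails at once if a knob already on the table is lifted or knocked out of its nest (z of any of rider1, rider2, rider3, rider4, rider5 in the frame of table_hub above -0.029 m).
It fails at once if the table is turned too far (more than one and a half clicks) or backwards by half a click (value of joint dial above 1.57 rad or value of joint dial below -0.5 rad).
It fails at once if the bisque knob is dropped: it falls free from more than about 25 mm (linear speed of blank above 0.7 m/s and contact force between the fingers and blank below 0.05 N).
It also fails if it takes over 48 s, if anything falls off the work surface, if the arm or the gripper's body presses on something with over 40 N, if the wrist force passes 120 N, or if a joint passes its speed limit or range.

## Working session

There is one attempt and no reset: what is moved stays moved. The work goes in short steps, Python scripts to look and compute and a tool call to move; the robot and the scene stay as the last step left them, time stands still between calls to the robot, and variables do not carry over. Pictures are saved under pics/ and viewed, at most 10 in all, crops included, and the job is handed in when it is done.

Besides the shell and the picture viewer there is one more tool, called after "Emit:" as a command line: name --pt "numbers of a row" for each row, then --argument value for the rest. arm_command: Moves the arm, as the interface text tells. Its arguments: {"type":"object","properties":{"targets":{"type":"array","items":{"type":"array","items":{"type":"number"}}}},"required":["targets"]}

```bash
mkdir -p pics
cat > h.py <<'E'
import numpy as np, cv2, pickle
from cell import env
def snap(name,fn):
    c=env.read_camera(name); cv2.imwrite(f'pics/{fn}.png',c['frame'][:,:,::-1]); pickle.dump(c,open(f'pics/{fn}.pkl','wb')); return c
def load(fn): return pickle.load(open(f'pics/{fn}.pkl','rb'))
def intr(c):
    f=c['frame'].shape[0]/2/np.tan(np.radians(c['vertical_fov'])/2)
    return np.array([[f,0,c['cx']],[0,f,c['cy']],[0,0,1.]]),np.array([c['k1'],0,0,0.])
def p2w(c,uv,z):
    K,d=intr(c); n=cv2.undistortPoints(np.array(uv,float).reshape(-1,1,2),K,d).reshape(-1,2)
    M=np.array(c['world_from_camera']); r=np.c_[n,np.ones(len(n))]@M[:3,:3].T; o=M[:3,3]
    z=np.broadcast_to(z,len(n)); return o+r*((z-o[2])/r[:,2])[:,None]
def w2p(c,P):
    K,d=intr(c); W=np.linalg.inv(np.array(c['world_from_camera']))
    return cv2.projectPoints(np.array(P,float).reshape(-1,1,3),cv2.Rodrigues(W[:3,:3])[0],W[:3,3],K,d)[0].reshape(-1,2)
E
python3 - <<'E'
from h import *
for n in('scene','top'):
    c=snap(n,n+'0'); print(n,c['vertical_fov'],c['cx'],c['cy'],c['k1'],np.round(c['world_from_camera'],3).tolist())
print(env.state())
E
```

```text
scene 52.06984493842093 318.5621662110983 251.6094324110527 0.04622123850367515 [[0.484, 0.534, -0.693, 1277.306], [0.875, -0.275, 0.399, -429.679], [0.022, -0.799, -0.6, 710.697], [0.0, 0.0, 0.0, 1.0]]
top 48.90335352223457 318.4621445079556 236.90713347840997 -0.027716328329081802 [[0.01, -0.998, 0.069, 474.152], [-1.0, -0.009, 0.02, -12.588], [-0.019, -0.069, -0.997, 1128.752], [0.0, 0.0, 0.0, 1.0]]
{'t': 0.1, 'joints': array([-1.21457650e+00,  4.91506090e-01,  1.55939645e+00,  7.73070847e-06,
        1.09173171e+00, -1.05606213e-01]), 'qvel': array([-0.00060027, -0.00081515, -0.00202176,  0.00138505,  0.00077287,
       -0.00035556]), 'tau': array([ 1.80115498e-03, -6.13625193e+01, -2.58603948e+01,  6.93164463e-02,
        4.70411615e-02, -7.38833864e-05]), 'eef_pos': array([ 278.42868547, -559.30204363,  214.11322795]), 'tcp_rot': array([-3.14055759e+00, -1.16612740e-04,  4.61822410e-01]), 'ft_force': array([0.08769786, 0.53441899, 0.4138326 ]), 'moment': array([ 0.03253022, -0.02904084, -0.01203086]), 'grip_force': 0.0, 'opening': 0.9962820884812211}
```

View pics/top0.png

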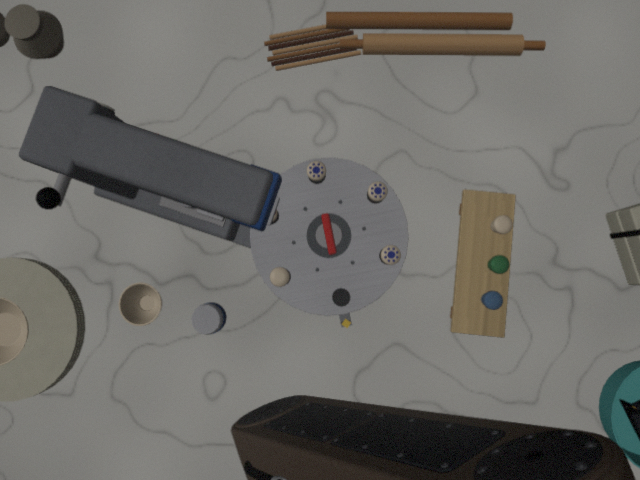

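View pics/scene0.png

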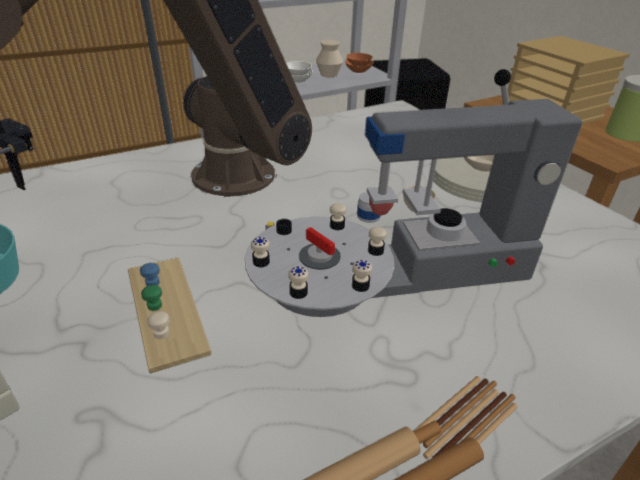

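Top view: bisque knob at (502,225), green (499,264), blue (492,300), T-handle (329,235), empty nest (341,297), with the pointer below it. I'll enlarge both views to get closer readings.

Run:
```python
import cv2,numpy as np
a=cv2.imread('pics/top0.png'); s=cv2.imread('pics/scene0.png')
t=cv2.resize(a[150:330,240:420],(600,600),interpolation=cv2.INTER_CUBIC)
b=cv2.resize(a[190:340,450:510+10],(200,428),interpolation=cv2.INTER_CUBIC)
o=np.zeros((600,800,3),np.uint8); o[:,:600]=t; o[:428,600:]=b
cv2.imwrite('pics/c1.png',o)
cv2.imwrite('pics/c2.png',cv2.resize(s[195:375,120:420][:, :],(800,480),interpolation=cv2.INTER_CUBIC))
```

```text
(no output)
```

View pics/c1.png

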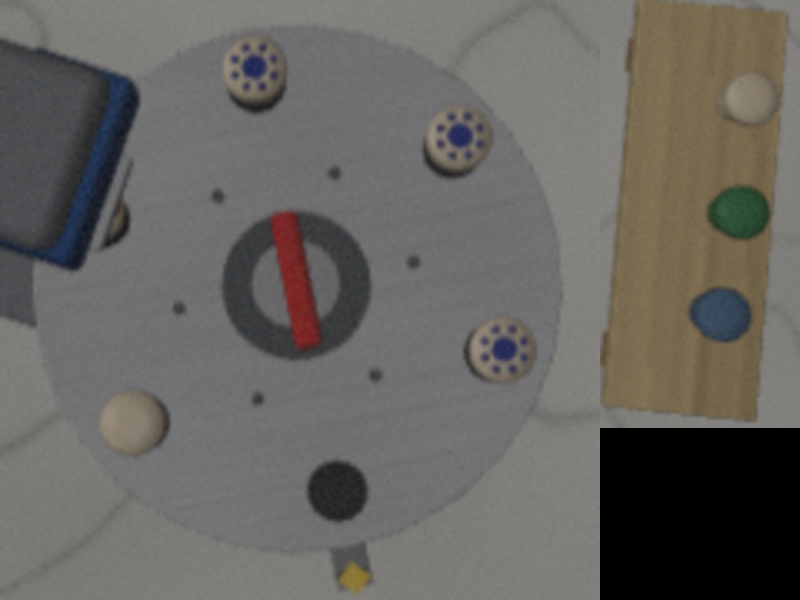

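View pics/c2.png

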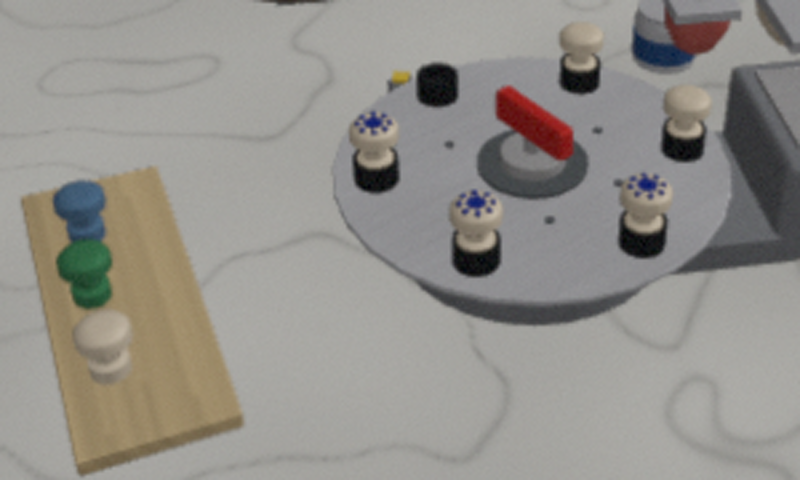

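Crop 1 (×3.33): nest rim centre (337,490), bar top (297,281), prints at (505,350), (460,136), (255,67), bisque head (751,98). Crop 2 (×2.67): prints (374,123), (476,203), (647,185), nest rim (437,73), bisque head (103,333).

```bash
cat > fit.py <<'E'
from h import *
from scipy.optimize import least_squares
t,s=load('top0'),load('scene0')
A=lambda L:np.array(L,float)*.3+[240-.35,150-.35]
B=lambda L:(np.array(L,float)-[600,0])*.35+[450-.3,190-.3]
C=lambda L:np.array(L,float)*.375+[120-.3,195-.3]
# top: nest, bar, r5, r4, r3
TT=A([[337,490],[297,281],[505,350],[460,136],[255,67]]); SS=C([[437,73],[374,123],[476,203],[647,185]])
def model(p):
    x,y,th=p; q=lambda k,z:[x+125*np.cos(th-k*np.pi/3),y+125*np.sin(th-k*np.pi/3),z]
    T=[q(0,93),[x,y,125],q(5,125),q(4,125),q(3,125)]; return T,[T[0]]+T[2:]
def res(p,cam='ts'):
    T,S=model(p); r=[]
    if 't' in cam: r.append(w2p(t,T)-TT)
    if 's' in cam: r.append(w2p(s,S)-SS)
    return np.concatenate(r).ravel()
x0=[*p2w(t,TT[1:2],125)[0][:2],np.pi]
for cam in('t','s','ts'):
    f=least_squares(res,x0,args=(cam,)); print(cam,f.x.round(4),np.abs(f.fun).max().round(2))
print('nest',np.array(model(f.x)[0][0]).round(1)); print(f.fun.reshape(-1,2).round(1).tolist())
e=p2w(t,A([[286,215],[308,346]]),125); print('bar ends',e.round(1).tolist())
print('knobs t',p2w(t,B([[751,98],[741,212],[722,314]]),65).round(1).tolist())
print('knobs s',p2w(s,C([[103,333],[85,262],[80,201]]),65).round(1).tolist())
print('board bot corners',p2w(t,B([[757,420],[604,404],[638,0],[788,13]]),27).round(1).tolist())
E
python3 fit.py
```

```text
t [550.9139 -12.2591   3.3445] 0.63
s [552.9558 -10.2336   3.3471] 0.25
ts [551.5658 -11.3186   3.3464] 1.02
nest [429.2 -36.7  93. ]
[[-0.1, 0.2], [-0.6, -1.0], [-0.7, -0.5], [-0.4, -0.4], [-0.7, -0.3], [-0.6, -0.1], [-1.0, -0.4], [-0.8, -0.3], [-0.8, -0.1]]
bar ends [[587.6, -5.8, 125.0], [512.6, -19.1, 125.0]]
knobs t [[577.5, -363.0, 65.0], [497.0, -354.8, 65.0], [425.6, -340.7, 65.0]]
knobs s [[578.5, -359.9, 65.0], [500.4, -352.7, 65.0], [428.5, -338.8, 65.0]]
board bot corners [[347.9, -376.9, 27.0], [358.4, -266.7, 27.0], [652.8, -293.6, 27.0], [644.1, -403.6, 27.0]]
```

```bash
cat >> h.py <<'E'
from scipy.spatial.transform import Rotation as R
def to(P):
    s=env.state(); Rm=R.from_euler('xyz',s['tcp_rot']).as_matrix()
    print('t',round(s['t'],2),'tcp',s['eef_pos'].round(1),'yaw',np.degrees(s['tcp_rot'][2]).round(2),'F',s['ft_force'].round(1),'open',round(s['opening'],3),'grip',round(s['grip_force'],1))
    for p in np.atleast_2d(P): print('  ->',p,'shift',((p-s['eef_pos'])@Rm).round(1))
E
python3 - <<'E'
from h import *
to([[578,-361.5,160],[578,-361.5,45]])
t=load('top0'); print('head edge z370',p2w(t,[[280,172],[265,230],[235,228]],370).round(0).tolist())
E
```

```text
t 0.1 tcp [ 278.4 -559.3  214.1] yaw 26.46 F [0.1 0.5 0.4] open 0.996 grip 0.0
  -> [ 578.  -361.5  160. ] shift [356.3 -43.5  54.2]
  -> [ 578.  -361.5   45. ] shift [356.3 -43.4 169.2]
head edge z370 [[621.0, 59.0, 370.0], [536.0, 80.0, 370.0], [539.0, 123.0, 370.0]]
```

Emit:
arm_command --pt "50 -6 8 0 1" --pt "100 -12 16 0 1" --pt "150 -18 24 0 1" --pt "200 -24 32 0 1" --pt "250 -30 40 0 1"

```text
t: 0.6
eef_pos: [486.2, -422.6, 174.9]
tcp_rot: [-3.141, 0.0, 0.462]
ft_force: [0.5, -1.0, -0.9]
opening: 0.999
grip_force: 0.0
```

Emit:
arm_command --pt "50 -6 7 0 1" --pt "106.3 -13.5 14 0 1" --pt "106.3 -13.5 14 0 1" --pt "106.3 -13.5 14 0 1" --pt "106.3 -13.5 14 0 1"

```text
t: 1.1
eef_pos: [573.3, -365.0, 161.3]
tcp_rot: [-3.141, 0.001, 0.462]
ft_force: [-0.3, -1.2, 0.7]
opening: 1.0
grip_force: 0.0
```

Run:
```python
from h import *
to([[578,-361.5,45]])
c=snap('scene','s1'); print(w2p(c,[env.state()['eef_pos']]))
f=c['frame']; cv2.imwrite('pics/c3.png',cv2.resize(f[150:390,0:320],(800,600),interpolation=cv2.INTER_CUBIC)[:,:,::-1])
```

```text
t 1.1 tcp [ 573.3 -365.   161.3] yaw 26.45 F [-0.3 -1.2  0.7] open 1.0 grip 0.0
  -> [ 578.  -361.5   45. ] shift [  5.9  -1.  116.3]
[[144.41351829 278.09540151]]
```

View pics/c3.png

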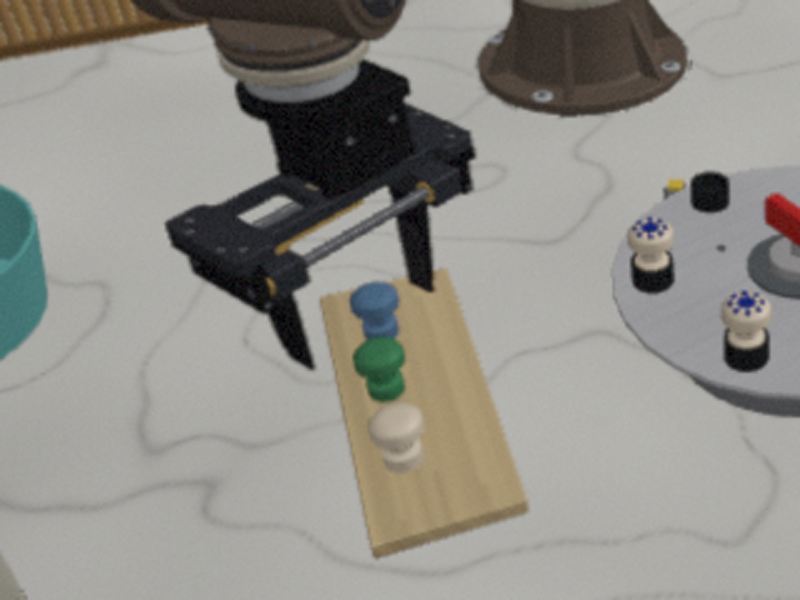

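The open fingertips straddle the bisque knob at (312,368) and (433,290), with the knob below them at (398,430). That is roughly where I expected, so I'll let the arm settle and then descend.

Emit:
arm_command --pt "0 0 0 0 1" --pt "0 0 30 0 1" --pt "0 0 60 0 1" --pt "0 0 60 0 1" --pt "0 0 60 0 1"

```text
t: 1.65
eef_pos: [573.6, -365.3, 102.1]
tcp_rot: [-3.142, 0.0, 0.461]
ft_force: [1.1, 0.1, 0.5]
opening: 1.0
grip_force: 0.0
```

Run:
```python
from h import *
to([[578,-361.5,45]])
c=snap('scene','s2'); print(w2p(c,[env.state()['eef_pos']]))
f=c['frame']; cv2.imwrite('pics/c4.png',cv2.resize(f[225:375,60:260],(800,600),interpolation=cv2.INTER_CUBIC)[:,:,::-1])
```

```text
t 1.65 tcp [ 573.6 -365.3  102.1] yaw 26.4 F [1.1 0.1 0.5] open 1.0 grip 0.0
  -> [ 578.  -361.5   45. ] shift [ 5.6 -1.5 57.1]
[[150.82428594 303.76255857]]
```

View pics/c4.png

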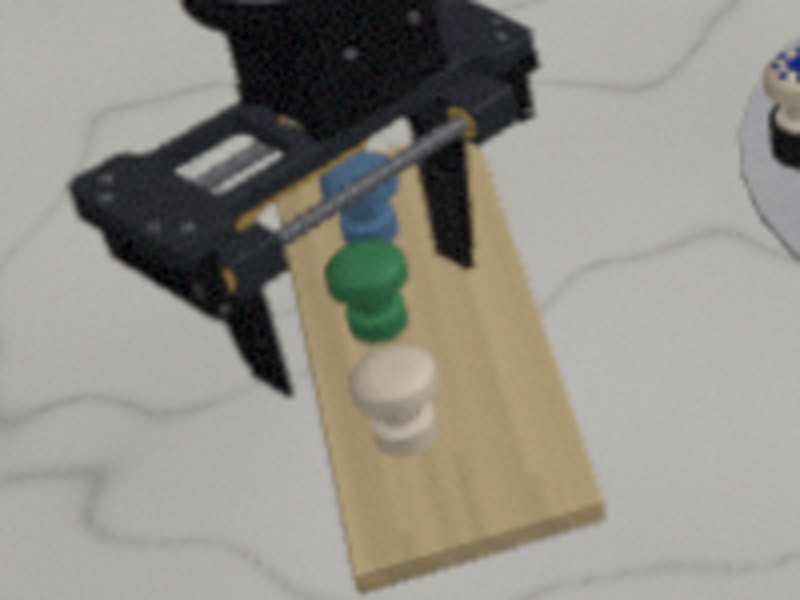

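Left tip (290,395), right tip (471,268): the midpoint agrees with the projected TCP, so the scene camera has little bias. I'll correct by about 5.6/-1.5 mm, then lower and grip.

Emit:
arm_command --pt "5.6 -1.5 10 0 1" --pt "5.6 -1.5 34 0 1" --pt "5.6 -1.5 57 0 1" --pt "5.6 -1.5 57 0 1" --pt "5.6 -1.5 57 0 1"

```text
t: 2.2
eef_pos: [578.8, -360.7, 45.1]
tcp_rot: [3.141, -0.0, 0.462]
ft_force: [-0.1, -1.3, -0.2]
opening: 1.001
grip_force: 0.0
```

Emit:
arm_command --pt "0 0 0 0 0.6" --pt "0 0 0 0 0.4" --pt "0 0 0 0 0.3" --pt "0 0 0 0 0.3" --pt "0 0 0 0 0.3"

```text
t: 2.7
eef_pos: [578.4, -360.8, 44.7]
tcp_rot: [3.141, -0.0, 0.462]
ft_force: [1.5, -0.2, 0.3]
opening: 0.637
grip_force: 0.0
```

Emit:
arm_command --pt "0 0 0 0 0.3" --pt "0 0 0 0 0.3" --pt "0 0 0 0 0.3" --pt "0 0 0 0 0.3" --pt "0 0 0 0 0.3"

```text
t: 3.2
eef_pos: [578.3, -360.7, 44.4]
tcp_rot: [3.142, 0.0, 0.462]
ft_force: [0.6, -0.6, 0.0]
opening: 0.392
grip_force: 30.0
```

Emit:
arm_command --pt "0 0 0 0 0.3" --pt "0 0 0 0 0.3" --pt "0 0 0 0 0.3" --pt "0 0 -10 0 0.3" --pt "0 0 -20 0 0.3"

```text
t: 3.7
eef_pos: [578.3, -360.7, 65.1]
tcp_rot: [-3.141, 0.0, 0.462]
ft_force: [0.6, 0.4, 0.1]
opening: 0.389
grip_force: 30.0
```

Emit:
arm_command --pt "0 0 -40 0 0.3" --pt "0 0 -85 0 0.3" --pt "0 0 -125 0 0.3" --pt "0 0 -125 0 0.3" --pt "0 0 -125 0 0.3"

```text
t: 4.2
eef_pos: [578.4, -360.7, 190.9]
tcp_rot: [3.139, -0.001, 0.462]
ft_force: [-0.3, 0.3, -0.8]
opening: 0.389
grip_force: 30.0
```

```bash
python3 -c "
from h import *
to([[429.2,-36.7,190],[429.2,-36.7,130]])"
```

```text
t 4.2 tcp [ 578.4 -360.7  190.9] yaw 26.46 F [-0.3  0.3 -0.8] open 0.389 grip 30.0
  -> [429.2 -36.7 190. ] shift [ 1.080e+01 -3.565e+02  2.000e-01]
  -> [429.2 -36.7 130. ] shift [  10.7 -356.7   60.2]
```

Emit:
arm_command --pt "1.2 -40 0 0 0.3" --pt "2.4 -80 0 0 0.3" --pt "3.6 -120 0 0 0.3" --pt "4.8 -160 0 0 0.3" --pt "6 -200 0 0 0.3"

```text
t: 4.7
eef_pos: [493.1, -177.3, 188.2]
tcp_rot: [-3.14, 0.001, 0.462]
ft_force: [0.8, -0.1, -0.3]
opening: 0.391
grip_force: 30.0
```

Emit:
arm_command --pt "1.2 -40 0 0 0.3" --pt "2.4 -80 0 0 0.3" --pt "3.6 -120 0 0 0.3" --pt "4.8 -156.5 0 0 0.3" --pt "4.8 -156.5 0 0 0.3"

```text
t: 5.2
eef_pos: [426.5, -33.8, 188.6]
tcp_rot: [-3.139, 0.003, 0.464]
ft_force: [-0.2, 0.5, -1.4]
opening: 0.39
grip_force: 30.0
```

Emit:
arm_command --pt "0 0 0 0 0.3" --pt "0 0 20 0 0.3" --pt "0 0 40 0 0.3" --pt "0 0 40 0 0.3" --pt "0 0 40 0 0.3"

```text
t: 5.7
eef_pos: [429.4, -37.4, 149.3]
tcp_rot: [-3.141, 0.001, 0.461]
ft_force: [0.2, 0.4, -0.6]
opening: 0.392
grip_force: 30.0
```

Run:
```python
from h import *
to([[429.2,-36.7,130],[429.2,-36.7,96]])
c=snap('scene','s3'); d=snap('top','t3')
f=c['frame']; a=cv2.resize(f[120:270,220:360],(560,600),interpolation=cv2.INTER_CUBIC)
g=cv2.resize(d['frame'][250:340,305:365],(240,360),interpolation=cv2.INTER_CUBIC)
o=np.zeros((600,800,3),np.uint8); o[:,:560]=a; o[:360,560:]=g
cv2.imwrite('pics/c5.png',o[:,:,::-1])
```

```text
t 5.7 tcp [429.4 -37.4 149.3] yaw 26.41 F [ 0.2  0.4 -0.6] open 0.392 grip 30.0
  -> [429.2 -36.7 130. ] shift [ 0.1 -0.7 19.3]
  -> [429.2 -36.7  96. ] shift [ 0.2 -0.7 53.3]
```

View pics/c5.png

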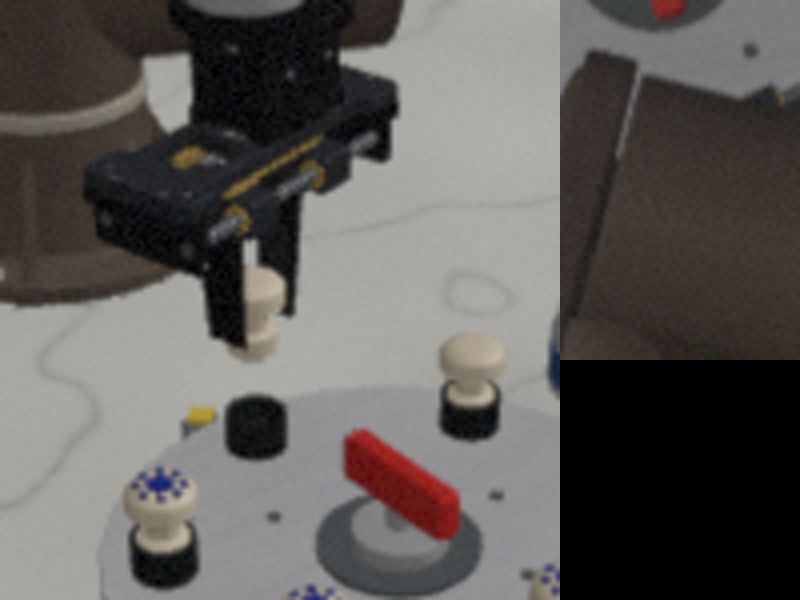

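Scene view: the knob hangs upright in the fingers (foot right edge ≈276, bottom ≈360) above the nest (edges 225–287, rim centre ≈(256,412)). I'll compare these with their projections.

Run:
```python
from h import *
c=load('s3')
def px(P): return ((w2p(c,P)-[219.6,119.6])*4).round(1).tolist()
M=np.array(c['world_from_camera']); r=M[:3,0]*[1,1,0]; r/=np.linalg.norm(r)
k=np.array([429.4,-37.4,139.]); n=np.array([429.2,-36.7,85.])
print('foot L,axis,R',px([k-14*r,k,k+14*r]),'nest L,axis,R',px([n-17.75*r,n,n+17.75*r]))
print('foot bottom axis',px([[429.4,-37.4,131.9]]),'nest rim c',px([[429.2,-36.7,93]]),px([[429.2+5,-36.7,93]]))
n5=[551.6+125*np.cos(3.3464+np.pi/3),-11.3+125*np.sin(3.3464+np.pi/3),125]; print('r5 print',px([n5]))
```

```text
foot L,axis,R [[225.2, 339.9], [250.6, 340.4], [276.0, 340.9]] nest L,axis,R [[222.5, 420.5], [253.7, 421.1], [284.9, 421.7]]
foot bottom axis [[250.9, 351.3]] nest rim c [[253.4, 409.4]] [[257.2, 413.8]]
r5 print [[157.4, 483.3]]
```

The foot projects exactly where it's seen, so the scene camera agrees with the arm here. It puts the nest about 1.8 mm further on, at (430.3,-35.8).

Emit:
arm_command --pt "1.5 -1 10 0 0.3" --pt "1.5 -1 25 0 0.3" --pt "1.5 -1 33 0 0.3" --pt "1.5 -1 33 0 0.3" --pt "1.5 -1 33 0 0.3"

```text
t: 6.3
eef_pos: [430.2, -35.2, 116.5]
tcp_rot: [-3.142, 0.0, 0.462]
ft_force: [1.0, -0.0, -1.6]
opening: 0.393
grip_force: 30.0
```

Emit:
arm_command --pt "0 0 3 0 0.3" --pt "0 0 6 0 0.3" --pt "0 0 9 0 0.3" --pt "0 0 11 0 0.3" --pt "0 0 11 0 0.3"

```text
t: 6.8
eef_pos: [430.0, -35.2, 105.2]
tcp_rot: [-3.141, 0.0, 0.462]
ft_force: [-0.2, 0.3, -0.5]
opening: 0.389
grip_force: 30.0
```

The foot is about 5 mm below the rim with no force, so it has entered the bore. Continuing down.

Emit:
arm_command --pt "0 0 2 0 0.3" --pt "0 0 4 0 0.3" --pt "0 0 6 0 0.3" --pt "0 0 8 0 0.3" --pt "0 0 8 0 0.3"

```text
t: 7.3
eef_pos: [429.9, -35.2, 97.1]
tcp_rot: [-3.141, 0.0, 0.462]
ft_force: [-0.2, 0.0, 0.8]
opening: 0.391
grip_force: 30.0
```

Emit:
arm_command --pt "0 0 0.7 0 0.3" --pt "0 0 1.4 0 0.3" --pt "0 0 2 0 0.3" --pt "0 0 2 0 0.3" --pt "0 0 2 0 0.3"

```text
t: 7.8
eef_pos: [430.1, -35.2, 95.4]
tcp_rot: [3.141, -0.0, 0.462]
ft_force: [-0.5, 0.1, -0.7]
opening: 0.391
grip_force: 30.0
```

Emit:
arm_command --pt "0 0 0.4 0 0.3" --pt "0 0 0.8 0 0.3" --pt "0 0 0.8 0 0.3" --pt "0 0 0.8 0 0.3" --pt "0 0 0.8 0 0.3"

```text
t: 8.3
eef_pos: [430.3, -35.2, 95.2]
tcp_rot: [3.141, -0.001, 0.462]
ft_force: [-1.5, 0.3, 10.7]
opening: 0.389
grip_force: 30.0
```

Contact on the floor at z 95.2, with 10.7 N up. The knob is home, so I'll release.

Emit:
arm_command --pt "0 0 0 0 0.5" --pt "0 0 0 0 0.7" --pt "0 0 0 0 0.7" --pt "0 0 0 0 0.7" --pt "0 0 0 0 0.7"

```text
t: 8.8
eef_pos: [430.1, -35.2, 94.5]
tcp_rot: [-3.142, 0.0, 0.462]
ft_force: [-0.4, -0.2, -0.6]
opening: 0.692
grip_force: 0.0
```

Emit:
arm_command --pt "0 0 0 0 0.7" --pt "0 0 -15 0 0.7" --pt "0 0 -40 0 0.7" --pt "0 0 -75 0 0.7" --pt "0 0 -75 0 0.7"

```text
t: 9.3
eef_pos: [431.5, -35.4, 172.7]
tcp_rot: [3.138, -0.004, 0.462]
ft_force: [0.5, 0.2, 0.6]
opening: 0.701
grip_force: 0.0
```

Run:
```python
from h import *
c=snap('scene','s4'); f=c['frame']; cv2.imwrite('pics/c6.png',cv2.resize(f[150:300,230:430],(800,600),interpolation=cv2.INTER_CUBIC)[:,:,::-1])
hub=np.array([552.8,-10.5]); th=3.3471
def pt(dial,rad,off,z):
    a=th-dial; n=a-np.pi/2  # push direction
    return [*(hub+rad*np.array([np.cos(a),np.sin(a)])-off*np.array([np.cos(n),np.sin(n)])),z]
to([pt(0,33,32,170),pt(0,33,32,104),pt(0,33,20,104)]+[pt(d,33,20,104) for d in(.15,.3,.45,.6,.75,.85)])
```

```text
t 9.35 tcp [430.8 -35.3 171. ] yaw 26.46 F [ 0.2 -0.1 -0.8] open 0.696 grip 0.0
  -> [527.02444329 -48.56074982 170.        ] shift [80.2 54.7  1.4]
  -> [527.02444329 -48.56074982 104.        ] shift [80.1 54.6 67.4]
  -> [524.57567701 -36.81325886 104.        ] shift [83.1 43.  67.4]
  -> [520.96040147 -32.29999921 104.        ] shift [81.9 37.3 67.3]
  -> [518.06017467 -27.29715858 104.        ] shift [81.5 31.6 67.3]
  -> [515.94012946 -21.91708997 104.        ] shift [82.  25.8 67.3]
  -> [514.64787747 -16.28061814 104.        ] shift [83.4 20.2 67.3]
  -> [514.2124399  -10.51432609 104.        ] shift [85.5 14.8 67.3]
  -> [514.40378675  -6.66192655 104.        ] shift [87.4 11.4 67.3]
```

View pics/c6.png

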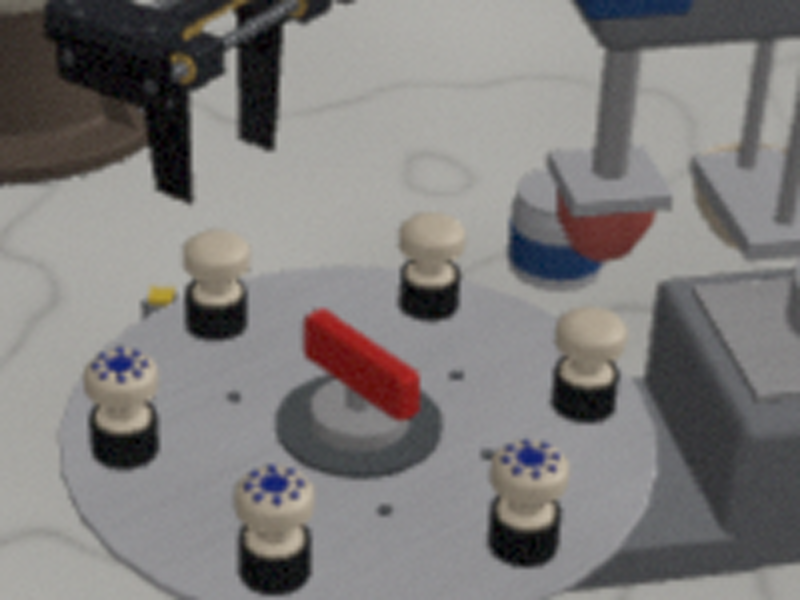

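The knob sits in the nest at (216,255), upright and as deep as its neighbours. Next I'll shut the fingers and place them on the right-hand side (-y) of the handle's loading end, then push it round clockwise.

Emit:
arm_command --pt "27 18 0 0 0" --pt "54 36 0 0 0" --pt "80.2 54.7 0 0 0" --pt "80.2 54.7 0 0 0" --pt "80.2 54.7 0 0 0"

```text
t: 9.85
eef_pos: [525.5, -48.3, 168.0]
tcp_rot: [-3.14, 0.002, 0.462]
ft_force: [-1.3, -0.1, 0.2]
opening: 0.336
grip_force: 0.0
```

Emit:
arm_command --pt "0 0 0 0 0" --pt "0 0 0 0 0" --pt "0 0 0 0 0" --pt "0 0 0 0 0" --pt "0 0 0 0 0"

```text
t: 10.35
eef_pos: [526.1, -48.4, 169.8]
tcp_rot: [3.141, -0.0, 0.462]
ft_force: [-1.2, -0.5, -0.1]
opening: 0.008
grip_force: 0.0
```

Run:
```python
from h import *
c=snap('scene','s5'); f=c['frame']; cv2.imwrite('pics/c7.png',cv2.resize(f[100:280,230:430],(667,600),interpolation=cv2.INTER_CUBIC)[:,:,::-1])
to([[527,-48.6,104]])
```

```text
t 10.4 tcp [526.2 -48.4 169.7] yaw 26.46 F [-0.1  0.3 -0.3] open 0.001 grip 0.0
  -> [527.  -48.6 104. ] shift [ 0.7  0.5 65.7]
```

View pics/c7.png

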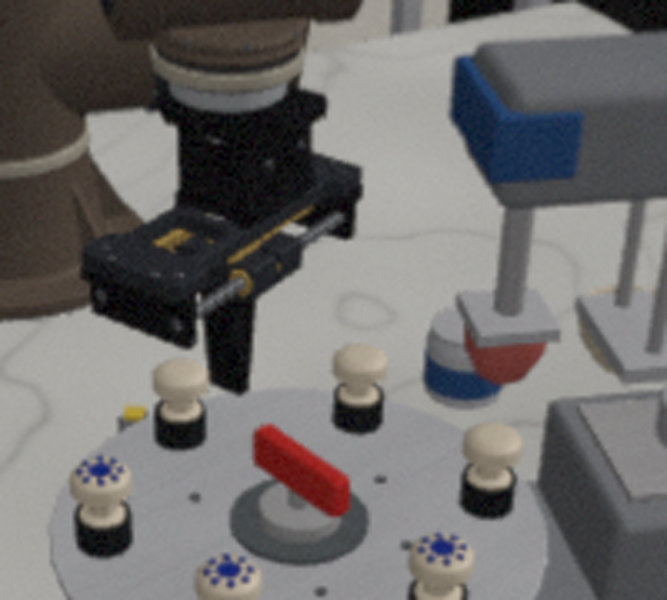

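The shut fingertips at (235,390) are above and to the -y side of the bar's near end (265,435), well clear of the printer head. Descending beside the bar.

Emit:
arm_command --pt "0 0 25 0 0" --pt "0 0 50 0 0" --pt "0 0 66 0 0" --pt "0 0 66 0 0" --pt "0 0 66 0 0"

```text
t: 10.9
eef_pos: [526.4, -48.4, 103.9]
tcp_rot: [3.142, 0.0, 0.462]
ft_force: [0.4, -0.5, -0.6]
opening: 0.008
grip_force: 0.0
```

Run:
```python
from h import *
hub=np.array([552.8,-10.5]); th=3.3471
def pt(d,rad,off):
    a=th-d; n=a-np.pi/2
    return [*(hub+rad*np.array([np.cos(a),np.sin(a)])-off*np.array([np.cos(n),np.sin(n)])),104]
to([pt(d,33,20) for d in(0,.15,.3,.45,.6,.75,.85,.95)])
```

```text
t 10.9 tcp [526.4 -48.4 103.9] yaw 26.46 F [ 0.4 -0.5 -0.6] open 0.008 grip 0.0
  -> [524.57567701 -36.81325886 104.        ] shift [  3.5 -11.2  -0.1]
  -> [520.96040147 -32.29999921 104.        ] shift [  2.3 -16.9  -0.1]
  -> [518.06017467 -27.29715858 104.        ] shift [  1.9 -22.7  -0.1]
  -> [515.94012946 -21.91708997 104.        ] shift [  2.4 -28.4  -0.1]
  -> [514.64787747 -16.28061814 104.        ] shift [  3.8 -34.   -0.1]
  -> [514.2124399  -10.51432609 104.        ] shift [  6.  -39.4  -0.1]
  -> [514.40378675  -6.66192655 104.        ] shift [  7.8 -42.8  -0.1]
  -> [514.97877587  -2.84787578 104.        ] shift [ 10.1 -45.9  -0.1]
```

Emit:
arm_command --pt "3.5 -6 0 0 0" --pt "3.5 -11 0 0 0" --pt "2.5 -17 0 0 0" --pt "2 -20 0 0 0" --pt "2 -23 0 0 0"

```text
t: 11.4
eef_pos: [521.3, -29.3, 104.8]
tcp_rot: [3.133, -0.006, 0.462]
ft_force: [13.8, -24.2, -7.7]
opening: 0.005
grip_force: 11.4
```

Force is higher than expected, so I'll measure the dial angle from the printed tops using image code.

```bash
cat >> h.py <<'E'
def dial(fn):
    c=snap('scene',fn); h=cv2.cvtColor(c['frame'],cv2.COLOR_RGB2HSV)
    def blobs(lo,hi,box,amin):
        m=cv2.inRange(h,lo,hi); k=np.zeros_like(m); k[box[1]:box[3],box[0]:box[2]]=1; m*=k
        m=cv2.morphologyEx(m,cv2.MORPH_CLOSE,np.ones((5,5)))
        n,l,st,ce=cv2.connectedComponentsWithStats(m); return [(ce[i].round(1).tolist(),int(st[i,4])) for i in range(1,n) if st[i,4]>=amin]
    hub=np.array([552.8,-10.5]); th=3.3471
    ds=np.arange(-.3,1.5,.005)
    for b,a in blobs((110,90,40),(128,255,255),(230,220,400,310),25):
        e=[(np.linalg.norm(w2p(c,[[*(hub+125*np.array([np.cos(th-d-k*np.pi/3),np.sin(th-d-k*np.pi/3)])),125]])[0]-b),round(d,3),k) for d in ds for k in(5,4,3)]
        best=sorted([min(x for x in e if x[2]==k) for k in(5,4,3)])[:2]; print('print',b,a,best)
    print('red',blobs((0,150,70),(8,255,255),(290,215,350,260),30),blobs((172,150,70),(180,255,255),(290,215,350,260),30))
E
python3 -c "
from h import *
dial('s6'); to([])" 2>&1 | tail -8
```

```text
for p in np.atleast_2d(P): print('  ->',p,'shift',((p-s['eef_pos'])@Rm).round(1))
                                                        ~^~~~~~~~~~~~~
ValueError: operands could not be broadcast together with shapes (0,) (3,) 
print [258.9, 232.9] 28 [(np.float64(0.8835956073657245), np.float64(1.265), 4), (np.float64(0.8845954567568701), np.float64(0.215), 5)]
print [284.8, 265.2] 41 [(np.float64(1.0722000077078717), np.float64(1.285), 3), (np.float64(1.0802968365397536), np.float64(0.235), 4)]
print [350.4, 268.9] 27 [(np.float64(0.3476610564222217), np.float64(0.23), 3), (np.float64(33.12647644990934), np.float64(-0.3), 4)]
red [([320.9, 241.6], 294)] [([320.0, 243.4], 103)]
t 11.45 tcp [520.5 -28.6 104.7] yaw 26.47 F [  5.  -10.2  -1.8] open 0.006 grip 5.1
```

The dial is at 0.22 rad and moving as planned, and the force is back down to 11 N. Continuing along the arc.

Emit:
arm_command --pt "0.1 -2 0 0 0" --pt "0.3 -4 0 0 0" --pt "0.5 -5.7 0 0 0" --pt "1 -8.5 0 0 0" --pt "1.9 -11.3 0 0 0"

```text
t: 11.95
eef_pos: [515.7, -17.1, 104.6]
tcp_rot: [3.138, -0.003, 0.462]
ft_force: [1.5, -10.7, 0.7]
opening: 0.004
grip_force: 4.3
```

```bash
python3 -c "
from h import *
dial('s7'); to([514.2,-10.5,104])"
```

```text
print [265.9, 253.9] 35 [(np.float64(0.3416082907206809), np.float64(0.67), 4), (np.float64(3.2762816829911214), np.float64(-0.3), 5)]
print [322.7, 272.4] 50 [(np.float64(1.0824143852135426), np.float64(0.67), 3), (np.float64(5.216237418855427), np.float64(-0.3), 4)]
red [([319.8, 240.1], 214)] []
t 12.0 tcp [515.1 -16.3 104.4] yaw 26.46 F [0.6 0.2 0.1] open 0.005 grip 0.1
  -> [514.2 -10.5 104. ] shift [ 1.7 -5.6  0.4]
```

Emit:
arm_command --pt "0 0 0 0 0" --pt "0 0 0 0 0" --pt "0 0 0 0 0" --pt "0 0 0 0 0" --pt "0 0 0 0 0"

```text
t: 12.5
eef_pos: [514.4, -15.9, 103.6]
tcp_rot: [-3.142, 0.0, 0.462]
ft_force: [-0.5, 0.5, 0.2]
opening: 0.003
grip_force: 0.0
```

```bash
python3 -c "
from h import *
dial('s8'); to([514.2,-10.5,104])"
```

```text
print [309.1, 271.6] 38 [(np.float64(1.104564321519223), np.float64(-0.17), 4), (np.float64(1.1154838454706895), np.float64(0.875), 3)]
red [([319.6, 241.0], 230)] []
t 12.55 tcp [514.4 -15.9 103.6] yaw 26.46 F [-0.1 -0.7  0.3] open 0.001 grip 0.0
  -> [514.2 -10.5 104. ] shift [ 2.2 -4.9 -0.4]
```

Emit:
arm_command --pt "0 0 0 0 0" --pt "0 0 0 0 0" --pt "0 0 0 0 0" --pt "0 0 0 0 0" --pt "0 0 0 0 0"

```text
t: 13.05
eef_pos: [514.5, -16.0, 103.6]
tcp_rot: [3.141, 0.0, 0.462]
ft_force: [-0.2, 0.1, -0.1]
opening: 0.002
grip_force: 0.0
```

```bash
python3 -c "
from h import *
dial('s9'); to([514.4,-15.9,200])"
```

```text
print [259.2, 240.0] 28 [(np.float64(0.25441513962651346), np.float64(0.02), 5), (np.float64(0.2614846469316643), np.float64(1.065), 4)]
print [297.1, 270.7] 63 [(np.float64(0.21186540690391958), np.float64(0.015), 4), (np.float64(0.25318504611630394), np.float64(1.065), 3)]
red [([319.3, 241.1], 274)] []
t 13.1 tcp [514.5 -16.  103.6] yaw 26.46 F [-0.   0.7  0.1] open 0.005 grip 0.0
  -> [514.4 -15.9 200. ] shift [ -0.   -0.1 -96.4]
```

The dial is at about 1.06, i.e. the next click. Withdrawing upward, then taking a final look.

Emit:
arm_command --pt "0 0 -20 0 0" --pt "0 0 -45 0 0" --pt "0 0 -75 0 0" --pt "0 0 -85 0 0" --pt "0 0 -85 0 0"

```text
t: 13.6
eef_pos: [514.9, -16.0, 189.6]
tcp_rot: [3.14, -0.002, 0.462]
ft_force: [1.2, -0.5, -0.7]
opening: 0.005
grip_force: 0.0
```

Emit:
arm_command --pt "0 30 0 0 0" --pt "0 65 -5 0 0" --pt "0 100 -10 0 0" --pt "0 140 -20 0 0" --pt "0 180 -20 0 0"

```text
t: 14.1
eef_pos: [595.2, -178.5, 207.9]
tcp_rot: [-3.141, 0.0, 0.462]
ft_force: [0.1, 0.7, 0.5]
opening: 0.003
grip_force: 0.0
```

Emit:
arm_command --pt "0 0 0 0 0" --pt "0 0 0 0 0" --pt "0 0 0 0 0" --pt "0 0 0 0 0" --pt "0 0 0 0 0"

```text
t: 14.6
eef_pos: [594.5, -176.3, 208.6]
tcp_rot: [-3.142, 0.0, 0.463]
ft_force: [0.1, -0.8, 0.3]
opening: -0.001
grip_force: 0.0
```

Run:
```python
from h import *
dial('s10'); to([514.4,-15.9,200])
f=load('s10')['frame']; cv2.imwrite('pics/c8.png',cv2.resize(f[130:355,120:420],(800,600),interpolation=cv2.INTER_CUBIC)[:,:,::-1])
```

```text
print [259.2, 240.0] 28 [(np.float64(0.25441513962651346), np.float64(0.02), 5), (np.float64(0.2614846469316643), np.float64(1.065), 4)]
print [297.3, 271.3] 53 [(np.float64(0.7427002724820851), np.float64(0.01), 4), (np.float64(0.7584555859999065), np.float64(1.055), 3)]
red [([319.4, 240.9], 274)] []
t 14.65 tcp [ 594.6 -176.4  208.7] yaw 26.51 F [ 0.   0.3 -0.4] open 0.003 grip 0.0
  -> [514.4 -15.9 200. ] shift [-1.000e-01 -1.794e+02  8.700e+00]
```

View pics/c8.png

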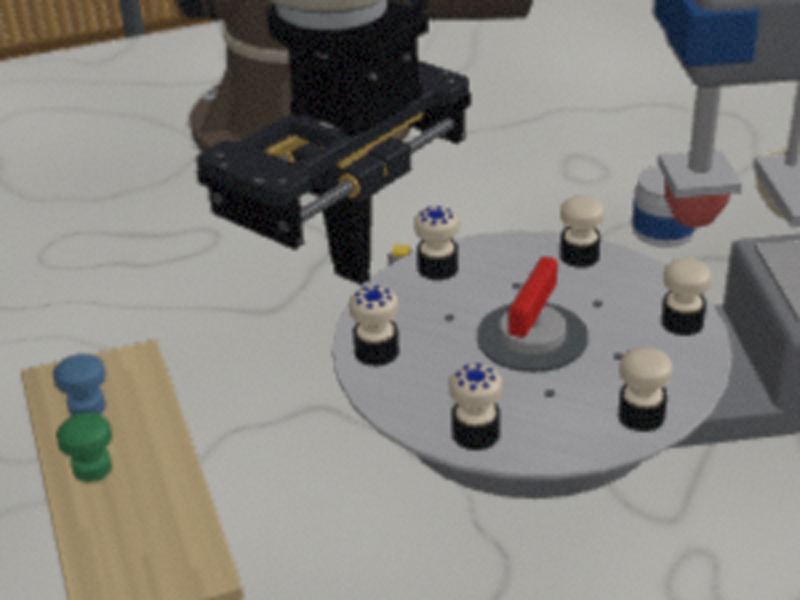

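The table rests one click round. A printed knob stands at the pointer (437,235) and the loaded knob at (582,225). All six are down in their nests, the glazed knobs haven't moved, and the arm is clear. Handing in.

```bash
python3 -c "
from cell import env
print(env.job_done())"
```

```text
the job is handed in; nothing more can be done
None
```

The bisque knob is seated in the nest and let go, the table rests one click clockwise with a printed knob at the loading station, and the job is handed in at about 15 s; the final picture showed everything in place, but the hand-in returned no verdict.

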